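Clear the pot and register the carving block

ROBOT

A 6-joint arm with a two-finger parallel gripper is mounted at the origin on the work surface. World frame = base frame: x ahead of the robot, y to its left, z up, the work surface at z = 0. Lengths are in mm, angles in rad, forces in N, time in s.
With the tool pointing down it reaches from about 325 to 900 mm from the base axis. Payload 6.1 kg.
Tool frame: the origin (TCP) lies between the finger pads; the fingertips stand 19 mm ahead of it and the grasp point (between the pads) is the TCP (r.nose_length is the distance from the TCP to the fingertips, in mm); z points along the fingers, y is the line along which they close (so a half turn about z gives the same grasp; the last joint's range is limited). The gripper opens to 87 mm and grips with 3 to 60 N. Pads are 19 mm wide; open, the fingers measure 117 mm over their backs; the gripper's body (75 mm by 190 mm) begins 51 mm behind the grasp point.
Start: joints at [1.081, 0.22, 1.526, -0, 1.395, -0.126], TCP at [222.391, 584.088, 241.538] pointing down, gripper open.
Joint ranges: [-2.98, 2.98], [-0.91, 2.08], [0.09, 2.57], [-1.24, 4.39], [0.2, 2.65], [-2.68, 2.68]. Speed limits (rad/s): [2.57, 2.57, 3.01, 3.14, 3.14, 3.14].

INTERFACE

Orientations are given as a rotation vector (axis times angle).
In Python, from rig import r gives the robot as it stands.
- The arm moves only by the shell command python3 -m inch 'ROWS' [FORCE]. ROWS is text: rows parted by semicolons, each of 7 numbers parted by spaces: the shift along the tool's x, y, z in mm, then the turn, a rotation vector about the tool's x, y, z in rad, then the finger opening in mm, from 0 to 87. A call has 1 to 12 rows; each row shifts and turns the commanded pose from where the row before left it, along the tool's axes as they then stand; what a row does not reach is not made up. A row lasts 1/8 s, in which the tool goes at most 62.5 mm and 10.7 degrees, less where a joint would pass 70% of its speed; a pose out of reach is approached as far as the arm can. A call with a gripper value outside its range is refused whole. The fingers move at their own pace and stop on an object; FORCE is the grip in N (left out, the last holds). Time passes only in rows, so rows that do not move let the fingers close. It gives the time, the measured TCP pose, the force, the opening and the grip force at its end, in the units of the state.
- r.observe(): the state, without advancing time (a new reading comes with each control period).
- r.read_camera(name): name is "scene" or "top" or "wrist"; returns the picture (400x640x3 uint8, red, green, blue); there is no depth.
- r.camera_params(name): a dict with "intrinsics" (3x3 intrinsics, pixels), "xyz" and "orientation" of the camera in the world; the wrist camera has in their place "mount" (4x4, takes a point from camera to tool coordinates, whose origin is the TCP and whose axes are the flange's). Camera axes: x right, y up, looking along -z (the intrinsics and any distortion apply to the point x, -y, -z); pixel columns grow to the right and rows downward; lengths in mm; the calibration is good to about 2 mm. The wrist camera is an equidistant fisheye: a pixel r from the principal point sees the ray r / f radians off the axis. A picture is of the moment at which its call begins: read the wrist's pose just before it. camera_params takes no time and is no camera call.
- r.job_done(): hands the job in; it is judged then, once.
Trained networks look in the newest picture that a camera, given by its name, has taken for a name from the list of things; names that differ only in an ending like _2 or _b are one class to them, and where a whole thing is asked for, a point or a joint stands for the part that bears it (a point fixed in the world has none). Each returns a list of dicts, best first, with "confidence" (0 to 1); they miss things now and then, are a little off and sometimes report something else, mostly with a low value. They report only what shows in the picture. A call takes as long as a camera call.
- r.find_in(camera, target): "position" ([x, y, z] in mm, in the coordinates of the camera as it stood for that picture, good to about 4 mm: the middle of the surface that is visible of it).
- r.place_of(camera, target): "position" ([x, y, z] in mm, in the coordinates of the camera as it stood for that picture, good to about 4 mm: a listed point, or the origin of a listed thing).
The state is a dict: "clock": time; "qpos": joint angles; "joint_vel": joint speeds; "joint_torque": joint torques, N m; "tcp_pos": TCP position; "ee_rot": TCP orientation; "force": force on the tool from outside, world axes, zero at the start; "wrist_torque": the same for the moment, N m; "finger_gap": finger opening in mm; "gripper_force": force on a finger pad.
Only numpy, scipy, OpenCV 4.12 (cv2) and the standard library are available. Lean on these libraries where they do the work, as an engineer would, in place of code of your own. Each camera call takes 0.05 s, during which the arm holds its last target. There are 200 camera calls.

TASK

The carving block has to go into the corner of the bench hook, but a blue pot stands in its way. Take the pot off and nest it fully and upright inside its empty twin standing on the bench, lowering it in rather than dropping it; then slide the block along the board, without lifting it, until it sits flush against both the back fence and the side stop. Leave the jar, gouge and whetstone where they are.

Things in the scene. Friction and masses are not known exactly. Their poses are not given: they have to be found in the camera images.
- bench_hook: plywood bench hook fixed to the bench: board 270 (x) x 280 (y) x 15 mm with two wooden rails 25 mm thick, tops 50 mm above the bench. Origin: centre of the board's underside. Back fence along the +x edge (away from the robot), inner face at x = +110 mm; side stop along the +y edge (left seen from the robot), inner face at y = +115 mm; the -x and -y edges are open
- corner (a point): inner corner of the bench hook where back fence and side stop meet, at board height (15 mm above the bench); axes as bench_hook. A block fully home has its centre 42 mm to -x and 70 mm to -y of this point, its axes parallel
- block: pale wooden carving block 84 (x) x 140 (y) x 50 (z) mm, about 0.35 kg, carved rosette on top, loose on the board. Origin: centre of its underside (15 mm above the bench). Its +x face (140 mm long) is to meet the back fence, its +y end (84 mm) the side stop. Starts 35 mm or more from both, turned up to about 12 degrees
- pot_loose: blue ceramic stacking pot standing on the board between block and back fence: open, 85 mm high; upper part 60 mm across and straight, a shoulder 42 mm up, below it a foot tapering from 45 to 39 mm; wall 4 mm, 0.12 kg. Origin: centre of its underside, z up. Fully nested, its shoulder rests on its twin's rim: its foot 43 mm above the twin's foot, its top 43 mm in view
- pot_twin: the identical empty blue pot, standing on the bench to the left or right of the bench hook. Origin: centre of its underside, z up; its mouth is 85 mm above the bench, inner diameter 52 mm
- jar: bystander: closed amber jar, black cap, 60 mm diameter, 75 mm high, on the bench on the other side. Origin: centre of its underside
- gouge: bystander: gouge lying on the bench, 210 mm long, 24 mm thick, wooden handle and steel blade. Origin: on its underside near the middle, blade along +x
- whetstone: bystander: two-layer whetstone lying on the bench, 180 x 60 x 26 mm. Origin: centre of its underside

How it is judged (in metres and radians):
On the way, in this order (a step that is already met when the one before it is completed fails the run):
1. the loose pot is nested upright in its twin on the bench, and let go (horizontal distance between pot_loose and pot_twin below 0.007 m and z of pot_loose in the frame of pot_twin between 0.036 and 0.05 m and angle between pot_loose's own z axis and vertical below 0.12 rad and angle between pot_twin's own z axis and vertical below 0.1 rad and height (world z) of pot_twin below 0.006 m and contact force between the fingers and pot_loose below 0.2 N), for 0.2 s.
2. the block is flush against the back fence and the side stop, the pot still nested (all of step 1 and x of block in the frame of bench_hook above 0.065 m and y of block in the frame of bench_hook above 0.042 m and z of block in the frame of bench_hook below 0.019 m and angle between the x axis of block and the x axis of bench_hook, either way round below 0.035 rad and angle between block's own z axis and vertical below 0.05 rad), for 0.2 s.
At the end, for the whole second after the job is handed in: The pot is nested in its twin, both upright on the bench (axes within 7 mm, foot 36 to 50 mm above the twin's foot, tilt under 0.1 rad); the block lies on the board within 3 mm of both fence and stop, turned less than 0.035 rad from square; all at rest (all of step 2 and linear speed of each of block, pot_loose, pot_twin below 0.02 m/s); the robot touches nothing.
It fails at once if the jar, gouge or whetstone is moved by more than 20 mm (distance of any of jar, gouge, whetstone from where it was at the start of the episode above 0.02 m).
It fails at once if the block is lifted off the board (more than 12 mm) (z of block in the frame of bench_hook above 0.027 m).
It fails at once if the loose pot is dropped or thrown (faster than 0.7 m/s, about a 25 mm fall, without fingers on it) (linear speed of pot_loose above 0.7 m/s and contact force between the fingers and pot_loose below 0.05 N).
It also fails if it takes over 66 s, if anything falls off the work surface, if the arm or the gripper's body presses on something with over 40 N, if the wrist force passes 120 N, or if a joint passes its speed limit or range.

## Working session

There is one attempt and no reset: what is moved stays moved. The work goes in short steps, Python scripts to look and compute and a shell command to move; the robot and the scene stay as the last step left them, time stands still between calls to the robot, and variables do not carry over. Pictures are saved under pics/ and viewed, at most 10 in all, crops included, and the job is handed in when it is done.

```bash
ls; mkdir -p pics; cat > h.py <<'E'
from rig import r
import numpy as np, cv2
from scipy.spatial.transform import Rotation as R
def T_cam(name):
    p=r.camera_params(name)
    if name=='wrist':
        s=r.observe(); T=np.eye(4); T[:3,:3]=R.from_rotvec(s['ee_rot']).as_matrix(); T[:3,3]=s['tcp_pos']
        return T@np.array(p['mount'])
    T=np.eye(4); o=np.array(p['orientation'])
    T[:3,:3]=o if o.shape==(3,3) else R.from_rotvec(o).as_matrix()
    T[:3,3]=p['xyz']; return T
def snap(name,f):
    T=T_cam(name); im=r.read_camera(name); cv2.imwrite('pics/'+f,im[:,:,::-1]); np.save('pics/'+f+'.npy',T); return T,im
def look(name,T,t,fn='place_of',n=2):
    for d in getattr(r,fn)(name,t)[:n]:
        print(name,fn,t,np.round((T@np.r_[d['position'],1])[:3],1),round(d['confidence'],2))
def px2w(name,T,uv,z):
    K=np.array(r.camera_params(name)['intrinsics']); x=(uv[0]-K[0,2])/K[0,0]; y=(uv[1]-K[1,2])/K[1,1]
    if name=='wrist':
        t=np.hypot(x,y); k=np.sin(t)/max(t,1e-9); d=np.array([x*k,-y*k,-np.cos(t)])
    else: d=np.array([x,-y,-1])
    d=T[:3,:3]@d; o=T[:3,3]; return o+d*(z-o[2])/d[2]
E
python3 - <<'E'
from h import *
print(r.observe()); print(r.camera_params('top'));print(r.camera_params('wrist'))
for c in ('top','scene'):
    T,im=snap(c,c+'0.png')
    for t in ('bench_hook','corner','block','pot_loose','pot_twin','jar','gouge','whetstone'): look(c,T,t)
E
```

```text
pics
{'clock': 0.0, 'qpos': array([ 1.08090395e+00,  2.21238187e-01,  1.52762410e+00,  1.89326685e-05,
        1.39467133e+00, -1.26103349e-01]), 'joint_vel': array([ 1.23565549e-03, -2.05552067e-03, -2.46943413e-04,  6.54303628e-06,
       -1.20794882e-03, -1.51247902e-03]), 'joint_torque': array([ 2.22436938e-03, -4.94595051e+01, -3.87387514e+01,  7.00906687e-02,
        5.69189340e-02, -1.53416399e-04]), 'tcp_pos': array([222.11008112, 583.57972111, 240.42286151]), 'ee_rot': array([-5.68187866e-01, -3.08916660e+00,  2.89594794e-03]), 'force': array([-0.22401043,  0.4751797 ,  0.0050825 ]), 'wrist_torque': array([-0.00913362, -0.00723742, -0.01832607]), 'gripper_force': 0.0, 'finger_gap': 86.93823560440549}
{'intrinsics': array([[399.76452702,   0.        , 314.43143323],
       [  0.        , 399.76452702, 202.88383362],
       [  0.        ,   0.        ,   1.        ]]), 'xyz': array([ 376.04004731,   11.75127973, 1029.01318616]), 'orientation': array([ 0.16078978, -0.17384138, -1.65774394])}
{'intrinsics': array([[309.70691629,   0.        , 319.41740105],
       [  0.        ,
[... 606 characters left out ...]
  18.8] 0.6
top place_of jar [ 471.3 -364.9   -2.2] 0.75
top place_of gouge [ 678.6 -373.5    2. ] 0.93
top place_of whetstone [695.3 374.7  -1.7] 0.6
scene place_of bench_hook [628.  -11.4  17. ] 0.7
scene place_of bench_hook [583.3 -42.5   5.7] 0.69
scene place_of corner [676.3  88.   15.7] 0.82
scene place_of block [541.9 -70.7  14.9] 0.87
scene place_of pot_loose [630.8 -11.1  14. ] 0.87
scene place_of pot_twin [471.1 331.6   1.2] 0.95
scene place_of pot_twin [584.  -42.9   2.1] 0.75
scene place_of jar [ 476.6 -368.5    0.6] 0.61
scene place_of gouge [ 6.795e+02 -3.729e+02 -2.000e-01] 0.81
scene place_of whetstone [702.7 373.1  -1.6] 0.78
scene place_of whetstone [676.9  90.7  14.2] 0.26
```

View pics/top0.png

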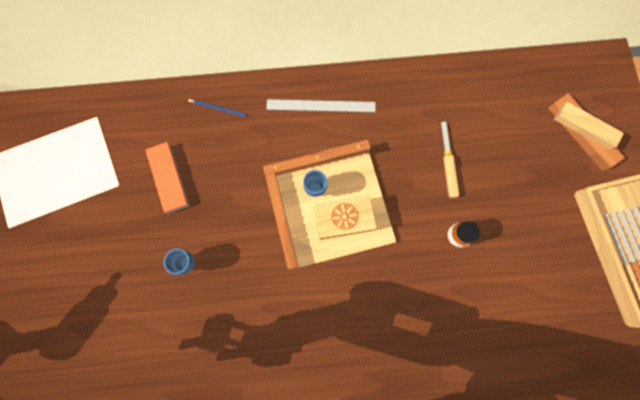

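View pics/scene0.png

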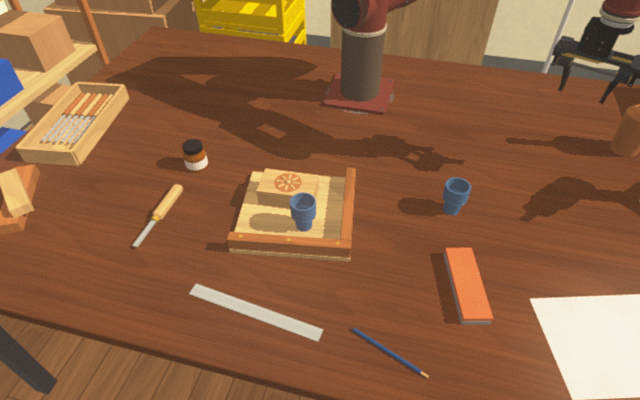

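The top view shows the loose pot at (315,183), the twin at (178,262), the block at (345,215) and the hook turned by about 10°. I'll head over the twin first and take a close look on the way to the loose pot.

```bash
python3 -m inch '-40 -18 0 0 0 0 87;-40 -18 0 0 0 0 87;-40 -18 0 0 0 0 87;-40 -18 0 0 0 0 87;-40 -18 0 0 0 0 87;-40 -18 0 0 0 0 87;-40 -18 0 0 0 0 87;-40 -18 0 0 0 0 87;0 0 0 0 0 0 87;0 0 0 0 0 0 87'
python3 - <<'E'
from h import *
T,im=snap('wrist','w1.png'); look('wrist',T,'pot_twin'); look('wrist',T,'pot_twin','find_in')
E
```

```text
clock: 2.15
tcp_pos: [470.0, 335.8, 241.5]
ee_rot: [-0.569, -3.089, -0.0]
force: [-0.3, -0.3, -1.1]
finger_gap: 86.8
gripper_force: 0.0
wrist place_of pot_twin [469.2 331.2  -0. ] 0.82
wrist find_in pot_twin [475.1 327.9  47.6] 0.8
wrist find_in pot_twin [ 469.  -350.7   70.3] 0.25
```

View pics/w1.png

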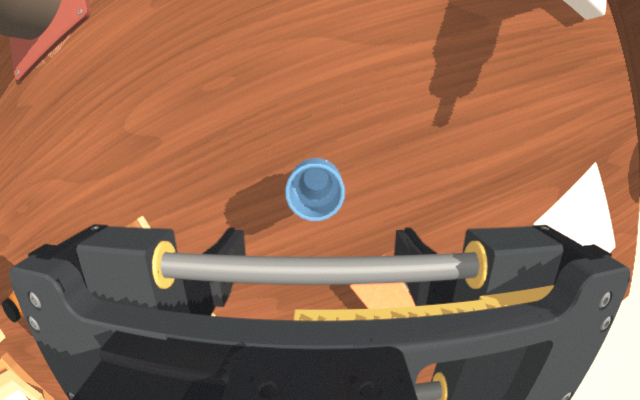

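The twin's rim shows as an ellipse centred near (315,190), with the finger pads at about x = 228 and 412.

```bash
cat >> h.py <<'E'
def rim(name,T,im,z,diam=60,near=None):
    """fit rim: minimise distance of projected blue outline (hull) - circle at height z"""
    hsv=cv2.cvtColor(im,cv2.COLOR_RGB2HSV); m=cv2.inRange(hsv,(95,80,50),(118,255,255))
    m=cv2.morphologyEx(m,cv2.MORPH_CLOSE,np.ones((5,5)))
    for c in cv2.findContours(m,cv2.RETR_EXTERNAL,cv2.CHAIN_APPROX_NONE)[0]:
        if cv2.contourArea(c)<300: continue
        P=np.array([px2w(name,T,p,z)[:2] for p in cv2.convexHull(c)[:,0].astype(float)]).astype(np.float32)
        (x,y),rad=cv2.minEnclosingCircle(P)
        print(name,'blob',np.round(c[:,0].mean(0)),'bbox',cv2.boundingRect(c),'centre',round(x,1),round(y,1),'diam',round(2*rad,1))
E
python3 - <<'E'
from h import *
im=cv2.imread('pics/w1.png')[:,:,::-1]; T=np.load('pics/w1.png.npy'); rim('wrist',T,im,85); print(px2w('wrist',T,(315,190),85))
for c in('top','scene'): rim(c,np.load(f'pics/{c}0.png.npy'),cv2.imread(f'pics/{c}0.png')[:,:,::-1],85);rim(c,np.load(f'pics/{c}0.png.npy'),cv2.imread(f'pics/{c}0.png')[:,:,::-1],100)
E
python3 -m inch '-46 -35 0 0 0 0 87;-46 -35 0 0 0 0 87;-46 -35 0 0 0 0 87;-46 -35 0 0 0 0 87;-46 -35 0 0 0 0 87;-46 -35 0 0 0 0 87;0 -35 0 0 0 0 87;0 -35 0 0 0 0 87;0 0 0 0 0 0 87;0 0 0 0 0 0 87'
python3 - <<'E'
from h import *
T,im=snap('wrist','w2.png'); rim('wrist',T,im,100)
for t in ('pot_loose','block','corner','bench_hook'): look('wrist',T,t)
E
```

```text
wrist blob [315. 190.] bbox (286, 159, 58, 61) centre 465.8 332.4 diam 62.4
[466.20248647 332.76166874  85.        ]
top blob [178. 262.] bbox (165, 250, 29, 24) centre 466.9 323.5 diam 68.7
top blob [315. 183.] bbox (304, 171, 23, 25) centre 626.7 -11.5 diam 61.0
top blob [178. 262.] bbox (165, 250, 29, 24) centre 465.5 318.6 diam 67.6
top blob [315. 183.] bbox (304, 171, 23, 25) centre 622.7 -11.2 diam 60.0
scene blob [  9. 137.] bbox (0, 127, 26, 26) centre 595.1 -872.2 diam 123.9
scene blob [ 7. 81.] bbox (0, 59, 23, 47) centre 341.6 -1097.9 diam 310.9
scene blob [  9. 137.] bbox (0, 127, 26, 26) centre 609.5 -850.2 diam 121.4
scene blob [ 7. 81.] bbox (0, 59, 23, 47) centre 361.1 -1071.4 diam 304.6
clock: 3.55
tcp_pos: [628.7, -23.0, 241.7]
ee_rot: [0.567, 3.09, 0.001]
force: [0.4, 0.9, -0.0]
finger_gap: 86.7
gripper_force: 0.0
wrist blob [330. 187.] bbox (301, 155, 61, 63) centre 624.3 -9.5 diam 61.2
wrist place_of pot_loose [626.8 -11.4  15.8] 0.71
wrist place_of block [543.4 -70.1  17.5] 0.71
wrist place_of corner [679.   90.7  11.5] 0.67
wrist place_of bench_hook [580.9 -42.3  -2. ] 0.59
```

View pics/w2.png

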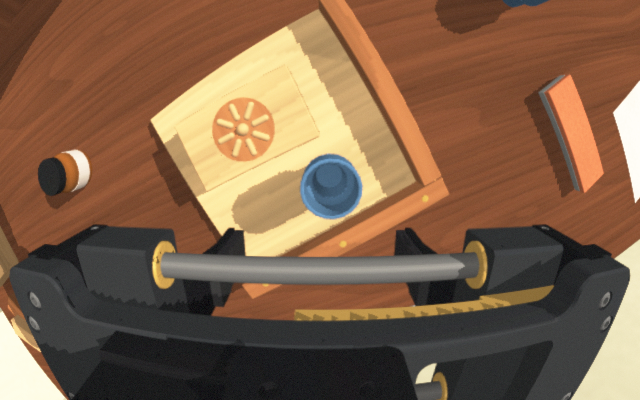

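The pot rim is at (330,187). The block lies to its upper left, rosette at (243,129), clear of both finger lines. I'll align over the pot and go down.

```bash
python3 -m inch '8.4 10.7 10 0 0 0 87;0 0 40 0 0 0 87;0 0 40 0 0 0 87;0 0 35 0 0 0 87;0 0 20 0 0 0 87;0 0 9 0 0 0 87;0 0 0 0 0 0 87' 12
python3 -m inch '0 0 0 0 0 0 50;0 0 0 0 0 0 50;0 0 0 0 0 0 50;0 0 0 0 0 0 50;0 0 0 0 0 0 50;0 0 0 0 0 0 50'
```

```text
clock: 4.68
tcp_pos: [624.7, -11.0, 87.7]
ee_rot: [0.568, 3.09, 0.0]
force: [-0.5, 0.5, 1.1]
finger_gap: 87.1
gripper_force: 0.0
clock: 5.42
tcp_pos: [624.9, -11.2, 88.0]
ee_rot: [0.568, 3.089, 0.0]
force: [-0.2, -0.4, 4.1]
finger_gap: 59.3
gripper_force: 11.8
```

```bash
python3 -m inch '0 0 -15 0 0 0 50;0 0 -45 0 0 0 50;0 0 -45 0 0 0 50;0 0 0 0 0 0 50;20 20 0 0 0 0 50;36 35 0 0 0 0 50;36 35 0 0 0 0 50;36 35 0 0 0 0 50;36 35 0 0 0 0 50;36 35 0 0 0 0 50;36 35 0 0 0 0 50;34 35 0 0 0 0 50'
python3 -m inch '0 0 0 0 0 0 50;0 0 0 0 0 0 50'
python3 - <<'E'
from h import *
s=r.observe(); T,im=snap('wrist','w3.png'); rim('wrist',T,im,s['tcp_pos'][2]+12); look('wrist',T,'pot_loose'); print(s['tcp_pos'])
E
```

```text
clock: 6.92
tcp_pos: [464.8, 333.4, 191.5]
ee_rot: [-0.568, -3.088, 0.002]
force: [0.2, 0.4, -0.3]
finger_gap: 59.3
gripper_force: 11.8
clock: 7.18
tcp_pos: [465.9, 332.0, 191.7]
ee_rot: [-0.567, -3.089, 0.002]
force: [-0.5, -0.5, -0.6]
finger_gap: 58.8
gripper_force: 11.9
wrist blob [319. 295.] bbox (262, 284, 116, 25) centre 472.4 329.7 diam 56.6
wrist blob [320. 224.] bbox (262, 168, 115, 89) centre 445.1 339.8 diam 58.5
wrist place_of pot_loose [465.4 331.5 122.1] 0.74
[465.94339946 331.97159044 191.67429358]
```

View pics/w3.png

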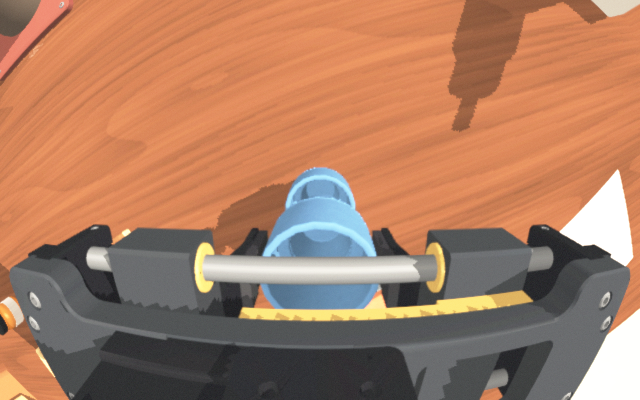

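Held pot's rim runs from row 221 and cols 264–376; the twin's rim is behind it at cols 287–354. Sideways they line up. I'll crop to check the fore-aft offset.

```bash
python3 - <<'E'
from h import *
im=cv2.imread('pics/w3.png'); cv2.imwrite('pics/w3c.png',cv2.resize(im[150:325,240:400],None,fx=3.4,fy=3.4,interpolation=cv2.INTER_CUBIC))
T=np.load('pics/w3.png.npy'); s=r.observe(); M=R.from_rotvec(s['ee_rot']).as_matrix(); p=np.array(s['tcp_pos'])
# predicted rim outlines for pot centred on the TCP, and twin at estimate
K=np.array(r.camera_params('wrist')['intrinsics'])
def proj(P):
    q=np.linalg.inv(T)@np.r_[P,1]; x,y,z=q[0],-q[1],-q[2]; h=np.hypot(x,y); t=np.arctan2(h,z)
    return np.array([K[0,2]+K[0,0]*t*x/h,K[1,2]+K[1,1]*t*y/h])
v=im.copy(); v=cv2.resize(v[150:325,240:400],None,fx=3.4,fy=3.4,interpolation=cv2.INTER_CUBIC)
for c,z,col in((p[:2],p[2]+12,(0,0,255)),((466,332.5),85,(0,255,255))):
    L=np.array([(proj([c[0]+30*np.cos(a),c[1]+30*np.sin(a),z])-[240,150]+.5)*3.4 for a in np.linspace(0,6.28,90)])
    cv2.polylines(v,[L.astype(int)],True,col,1)
cv2.imwrite('pics/w3d.png',v)
E
```

```text
(no output)
```

View pics/w3d.png

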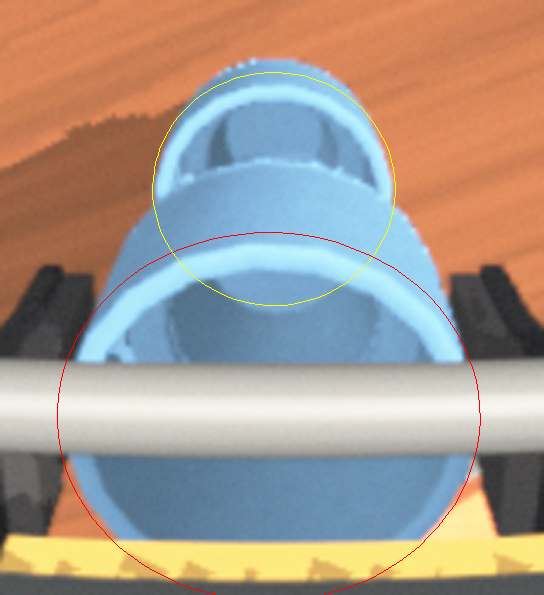

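The overlay shows the two rims aligned within about 1.5 mm (the twin sits slightly toward -tool x). I'll correct that and lower gently.

```bash
python3 -m inch '-1.3 0 15 0 0 0 50;0 0 10 0 0 0 50;0 0 8 0 0 0 50;0 0 8 0 0 0 50;0 0 6 0 0 0 50;0 0 6 0 0 0 50;0 0 0 0 0 0 50'
python3 -m inch '0 0 5 0 0 0 50;0 0 5 0 0 0 50;0 0 4 0 0 0 50;0 0 3 0 0 0 50;0 0 0 0 0 0 50'
```

```text
clock: 8.15
tcp_pos: [467.3, 331.9, 139.0]
ee_rot: [-0.568, -3.089, 0.001]
force: [0.5, 0.3, -1.1]
finger_gap: 58.7
gripper_force: 11.9
clock: 8.78
tcp_pos: [467.5, 331.9, 122.2]
ee_rot: [-0.568, -3.089, 0.001]
force: [0.6, -0.3, -1.2]
finger_gap: 59.3
gripper_force: 11.9
```

```bash
python3 -m inch '0 0 2 0 0 0 50;0 0 2 0 0 0 50;0 0 1 0 0 0 50;0 0 1 0 0 0 50;0 0 0 0 0 0 50'
```

```text
clock: 9.4
tcp_pos: [468.8, 332.4, 118.4]
ee_rot: [0.568, 3.088, 0.002]
force: [-0.7, -0.7, 7.2]
finger_gap: 59.5
gripper_force: 11.9
```

Contact is felt (7 N upward) at about nested height. I'll release and rise.

```bash
python3 -m inch '0 0 -1 0 0 0 87;0 0 0 0 0 0 87;0 0 0 0 0 0 87;0 0 0 0 0 0 87;0 0 -20 0 0 0 87;0 0 -40 0 0 0 87;0 0 -40 0 0 0 87;0 0 -25 0 0 0 87;0 0 0 0 0 0 87'
python3 - <<'E'
from h import *
T,im=snap('wrist','w4.png'); rim('wrist',T,im,128); look('wrist',T,'pot_loose')
T,im=snap('top','top1.png'); rim('top',T,im,128); 
T,im=snap('scene','scene1.png'); look('scene',T,'pot_loose'); look('scene',T,'pot_twin');look('scene',T,'corner')
a=cv2.imread('pics/w4.png')[100:300,200:440]; b=cv2.imread('pics/scene1.png')[130:230,400:520]
cv2.imwrite('pics/c4.png',np.hstack([cv2.resize(a,(480,400)),cv2.resize(b,(300,400)[::1])]))
E
```

```text
clock: 10.52
tcp_pos: [469.3, 332.9, 246.6]
ee_rot: [0.567, 3.084, 0.007]
force: [-0.1, -0.1, 0.6]
finger_gap: 86.7
gripper_force: 0.0
wrist blob [313. 197.] bbox (279, 157, 67, 79) centre 463.4 329.8 diam 71.5
wrist place_of pot_loose [467.1 329.6  46.3] 0.69
scene place_of pot_loose [471.4 333.8  46.6] 0.92
scene place_of pot_twin [469.5 330.7   1.4] 0.56
scene place_of pot_twin [677.5  87.3  17.8] 0.34
scene place_of corner [673.3  89.8  15.2] 0.83
```

View pics/c4.png

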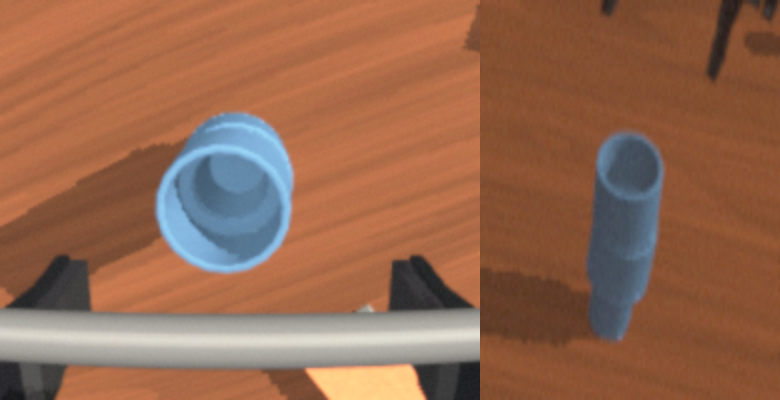

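```bash
python3 - <<'E'
from h import *
K={c:np.array(r.camera_params(c)['intrinsics']) for c in('wrist','scene')}
def proj(n,T,P):
    q=np.linalg.inv(T)@np.r_[P,1]; x,y,z=q[0],-q[1],-q[2]; h=np.hypot(x,y); t=np.arctan2(h,z) if n=='wrist' else h/z
    return np.array([K[n][0,2]+K[n][0,0]*t*x/h,K[n][1,2]+K[n][1,1]*t*y/h])
out=[]
for n,f,o,w,hh,k in(('wrist','w4',(260,140),110,110,3.6),('scene','scene1',(430,155),60,80,5)):
    T=np.load(f'pics/{f}.png.npy'); im=cv2.imread(f'pics/{f}.png')
    v=cv2.resize(im[o[1]:o[1]+hh,o[0]:o[0]+w],None,fx=k,fy=k,interpolation=cv2.INTER_CUBIC)
    for z,rad,col in((128,28.7,(0,0,255)),(85,30,(0,255,255)),(42,30,(0,255,0)),(0,19.5,(255,255,255))):
        L=np.array([(proj(n,T,[467+rad*np.cos(a),332+rad*np.sin(a),z])-o+.5)*k for a in np.linspace(0,6.28,90)])
        cv2.polylines(v,[L.astype(int)],True,col,1)
    out.append(cv2.resize(v,(int(v.shape[1]*400/v.shape[0]),400)))
cv2.imwrite('pics/ov4.png',np.hstack(out))
print(px2w('wrist',np.load('pics/w4.png.npy'),(312.5,204.5),128))
E
```

```text
[469.63765566 327.04851485 128.        ]
```

View pics/ov4.png

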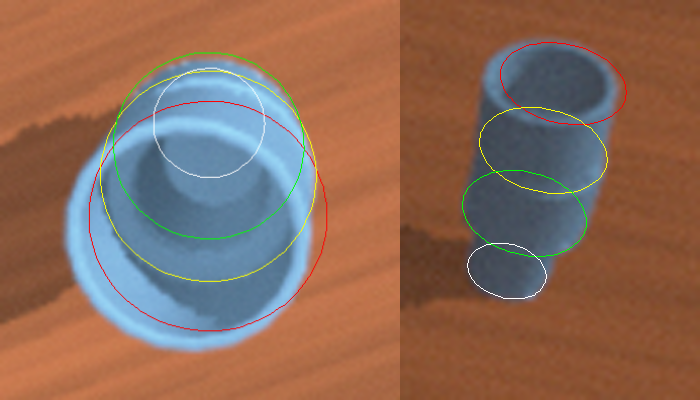

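The overlay shows the twin's foot where expected, but the upper rim about 6 mm off toward (+2.6,-5) mm in world. The loose pot is leaning and not fully seated. I'll turn the fingers into the lean plane, regrip to bring it upright, then press it down lightly.

```bash
python3 -m inch '1.4 -1.5 0 0 0 0 87;0 0 10 0 0 -0.157 87;0 0 10 0 0 -0.157 87;0 0 20 0 0 -0.157 87;0 0 20 0 0 -0.157 87;0 0 20 0 0 -0.157 87;0 0 20 0 0 0 87;0 0 15 0 0 0 87;0 0 12 0 0 0 87;0 0 0 0 0 0 87' 8
python3 -m inch '0 0 0 0 0 0 68;0 0 0 0 0 0 64;0 0 0 0 0 0 60;0 0 0 0 0 0 56;0 0 0 0 0 0 50;0 0 0 0 0 0 50;0 0 0 0 0 0 50;0 0 0 0 0 0 50'
```

```text
clock: 12.12
tcp_pos: [465.2, 330.8, 114.4]
ee_rot: [0.655, -3.071, 0.001]
force: [-0.1, -1.3, -0.6]
finger_gap: 87.0
gripper_force: 0.0
clock: 13.12
tcp_pos: [466.0, 331.2, 115.8]
ee_rot: [-0.657, 3.072, 0.0]
force: [-0.1, -1.2, 3.5]
finger_gap: 59.1
gripper_force: 7.9
```

```bash
python3 -m inch '0 0 1 0 0 0 50;0 0 1 0 0 0 50;0 0 1 0 0 0 50;0 0 0 0 0 0 50'
python3 -m inch '0 0 -2 0 0 0 50;0 0 0 0 0 0 64;0 0 0 0 0 0 87;0 0 0 0 0 0 87;0 0 0 0 0 0 87;0 0 -20 0 0 0 87;0 0 -40 0 0 0 87;0 0 -40 0 0 0 87;0 0 -25 0 0 0 87;0 0 0 0 0 0 87'
cat > ov.py <<'E'
from h import *
import sys
K={c:np.array(r.camera_params(c)['intrinsics']) for c in('wrist','scene')}
def proj(n,T,P):
    q=np.linalg.inv(T)@np.r_[P,1]; x,y,z=q[0],-q[1],-q[2]; h=np.hypot(x,y); t=np.arctan2(h,z) if n=='wrist' else h/z
    return np.array([K[n][0,2]+K[n][0,0]*t*x/h,K[n][1,2]+K[n][1,1]*t*y/h])
tag=sys.argv[1]; out=[]
for n,o,w,hh,k in(('wrist',(260,140),110,110,3.6),('scene',(430,155),60,80,5)):
    T,_=snap(n,n+tag+'.png'); im=cv2.imread('pics/'+n+tag+'.png'); look(n,T,'pot_loose'); look(n,T,'pot_twin')
    v=cv2.resize(im[o[1]:o[1]+hh,o[0]:o[0]+w],None,fx=k,fy=k,interpolation=cv2.INTER_CUBIC)
    for z,rad,col in((128,28.7,(0,0,255)),(85,30,(0,255,255)),(42,30,(0,255,0)),(0,19.5,(255,255,255))):
        L=np.array([(proj(n,T,[467+rad*np.cos(a),332+rad*np.sin(a),z])-o+.5)*k for a in np.linspace(0,6.28,90)])
        cv2.polylines(v,[L.astype(int)],True,col,1)
    out.append(cv2.resize(v,(int(v.shape[1]*400/v.shape[0]),400)))
cv2.imwrite('pics/ov'+tag+'.png',np.hstack(out))
E
python3 ov.py 5
```

```text
clock: 13.62
tcp_pos: [467.1, 331.6, 114.4]
ee_rot: [-0.656, 3.069, 0.001]
force: [0.3, -1.7, 9.7]
finger_gap: 59.0
gripper_force: 8.0
clock: 14.88
tcp_pos: [467.5, 332.0, 243.7]
ee_rot: [-0.655, 3.066, 0.003]
force: [-0.4, -0.0, -0.7]
finger_gap: 86.8
gripper_force: 0.0
wrist place_of pot_loose [467.7 328.8  43.4] 0.97
wrist place_of pot_loose [698.1 373.   -3.4] 0.67
wrist place_of pot_twin [470.3 333.   -0.8] 0.77
wrist place_of pot_twin [584.5 -42.1   1.3] 0.42
scene place_of pot_loose [470.1 331.9  47.5] 0.94
scene place_of pot_twin [470.5 328.8   1.2] 0.73
```

View pics/ov5.png

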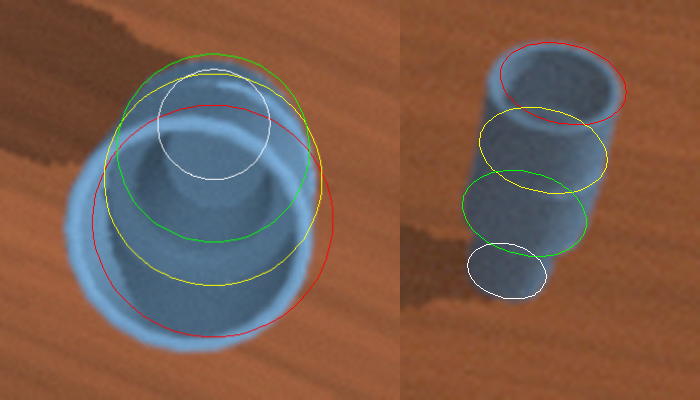

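```bash
python3 - <<'E'
from h import *
def axis(f,x0,x1,y0,y1,tag):
    im=cv2.imread(f'pics/{f}.png'); h=cv2.cvtColor(im,cv2.COLOR_BGR2HSV)[y0:y1,x0:x1]
    m=(cv2.inRange(h,(95,60,30),(120,255,255))>0)
    for y in range(y0,y1,2):
        c=np.where(m[y-y0])[0]
        if len(c)>4: print(tag,y,c[0]+x0,c[-1]+x0,(c[0]+c[-1])/2+x0)
axis('scene0',435,485,165,220,'tw0'); axis('scene1',435,485,155,220,'s1'); axis('scene5',435,485,155,220,'s5')
K=np.array(r.camera_params('scene')['intrinsics']);T=np.load('pics/scene0.png.npy')
for z in(0,42,85,128):
    q=np.linalg.inv(T)@[467,332,z,1]; print(z,K[0,2]-K[0,0]*q[0]/q[2],K[1,2]+K[1,1]*q[1]/q[2])
E
```

```text
tw0 179 449 461 455.0
tw0 181 447 466 456.5
tw0 183 446 467 456.5
tw0 185 446 469 457.5
tw0 187 446 469 457.5
tw0 189 446 469 457.5
tw0 191 446 469 457.5
tw0 193 444 468 456.0
tw0 195 444 467 455.5
tw0 197 446 466 456.0
tw0 199 446 466 456.0
tw0 201 449 465 457.0
tw0 203 446 464 455.0
tw0 205 451 460 455.5
tw0 207 446 459 452.5
tw0 209 445 458 451.5
tw0 211 452 457 454.5
tw0 213 449 456 452.5
s1 165 451 465 458.0
s1 167 448 468 458.0
s1 169 448 470 459.0
s1 171 447 471 459.0
s1 173 447 472 459.5
s1 175 447 471 459.0
s1 177 449 471 460.0
s1 179 447 470 458.5
s1 181 447 470 458.5
s1 183 446 470 458.0
s1 185 446 469 457.5
s1 187 446 469 457.5
s1 189 446 469 457.5
s1 191 447 468 457.5
s1 193 444 468 456.0
s1 195 445 467 456.0
s1 197 444 466 455.0
s1 199 445 466 455.5
s1 201 446 465 455.5
s1 203 448 464 456.0
s1 205 448 460 454.0
s1 207 455 459 457.0
s1 211 447 457 452.0
s1 213 449 456 452.5
s5 165 452 466 459.0
s5 167 450 469 459.5
s5 169 449 471 460.0
s5 171 448 472 460.0
s5 173 448 472 460.0
s5 175 448 472 460.0
s5 177 448 472 460.0
s5 179 452 471 461.5
s5 181 448 471 459.5
s5 183 447 470 458.5
s5 185 446 470 458.0
s5 187 447 469 458.0
s5 189 451 469 460.0
s5 191 446 468 457.0
s5 193 445 468 456.5
s5 195 444 467 455.5
s5 197 444 466 455.0
s5 199 449 466 457.5
s5 201 445 465 455.0
s5 203 446 464 455.0
s5 205 450 460 455.0
s5 209 447 458 452.5
s5 211 449 457 453.0
0 450.8956128770544 208.65146325840425
42 454.3745104402369 197.00741445344642
85 458.13791307624103 184.41111255881663
128 462.1232740334427 171.07190476432808
```

The stack is close to seated, but the rim still seems off by a few mm. I'll get a numeric fit of the rim and the inner floor, to separate lean from a sideways offset.

```bash
cat >> h.py <<'E'
from scipy.optimize import least_squares
def rimfit(f,z,r0=28.7):
    """centre and radius of the rim from the lower half of the blue outline in wrist picture f"""
    im=cv2.imread(f'pics/{f}.png'); T=np.load(f'pics/{f}.png.npy')
    m=cv2.inRange(cv2.cvtColor(im,cv2.COLOR_BGR2HSV),(95,80,50),(120,255,255)); m=cv2.morphologyEx(m,cv2.MORPH_CLOSE,np.ones((5,5)))
    c=max([c for c in cv2.findContours(m,0,cv2.CHAIN_APPROX_NONE)[0] if abs(c[:,0,0].mean()-318)<40],key=cv2.contourArea)[:,0].astype(float)
    P=c[c[:,1]>c[:,1].max()-0.45*(c[:,0].max()-c[:,0].min())]
    W=np.array([px2w('wrist',T,p,z)[:2] for p in P])
    s=least_squares(lambda q:np.hypot(*(W-q[:2]).T)-q[2],[*W.mean(0),r0],loss='soft_l1'); print(f,'z',z,'centre,r',np.round(s.x,1),'lower edge px',c[:,1].max()); return s.x
E
python3 - <<'E'
from h import *
print(np.round(r.observe()['qpos'],2))
rimfit('w1',85); rimfit('w2',100); rimfit('w4',128); rimfit('wrist5',128)
im=cv2.imread('pics/wrist5.png')[160:245,270:355]; im2=cv2.imread('pics/w2.png')[145:230,288:373]; 
cl=lambda i:cv2.resize(cv2.convertScaleAbs(i,alpha=1.4),(390,390),interpolation=cv2.INTER_CUBIC)
cv2.imwrite('pics/last.png',np.hstack([cl(im),cl(im2)]))
E
```

```text
[ 0.48  0.1   1.67  0.    1.38 -1.51]
w1 z 85 centre,r [467.6 331.7  28.9] lower edge px 219.0
w2 z 100 centre,r [626.1 -10.3  28.3] lower edge px 217.0
w4 z 128 centre,r [469.1 326.2  28.7] lower edge px 235.0
wrist5 z 128 centre,r [472.  328.1  28.6] lower edge px 235.0
```

```bash
python3 -m inch '0 0 0 0 0 0 87;0 0 0 0 0 0 87;0 0 0 0 0 0 87'; python3 - <<'E'
from h import *
snap('wrist','w6.png'); print(r.observe()['tcp_pos'],r.observe()['ee_rot']); rimfit('w6',128)
E
```

```text
clock: 15.55
tcp_pos: [465.8, 331.1, 239.4]
ee_rot: [0.657, -3.072, 0.0]
force: [0.6, -0.2, -0.1]
finger_gap: 87.0
gripper_force: 0.0
[465.80031242 331.1153006  239.43887051] [ 6.56733648e-01 -3.07204367e+00  9.54759809e-05]
w6 z 128 centre,r [472.1 328.3  28.6] lower edge px 240.0
```

```bash
cat >> h.py <<'E'
def topfit(f,z=42,rr=30):
    im=cv2.imread(f'pics/{f}.png'); T=np.load(f'pics/{f}.png.npy')
    m=cv2.inRange(cv2.cvtColor(im,cv2.COLOR_BGR2HSV),(95,70,40),(122,255,255)); m=cv2.morphologyEx(m,cv2.MORPH_CLOSE,np.ones((5,5)))
    c=max([c for c in cv2.findContours(m,0,cv2.CHAIN_APPROX_NONE)[0] if abs(c[:,0,0].mean()-318)<40],key=cv2.contourArea)[:,0].astype(float)
    P=c[c[:,1]<c[:,1].min()+9]; print(f,'top arc px',P[:,0].min(),P[:,0].max(),P[:,1].min())
    W=np.array([px2w('wrist',T,p,z)[:2] for p in P])
    u=T[:3,0][:2]; v=T[:3,1][:2]; c0=W.mean(0)-v/np.linalg.norm(v)*rr
    s=least_squares(lambda q:np.hypot(*(W-q).T)-rr,c0,loss='soft_l1'); print('  twin centre at z',z,np.round(s.x,1))
E
python3 - <<'E'
from h import *
for f in('w1','w3','w4','wrist5','w6'): topfit(f)
E
```

```text
w1 top arc px 296.0 334.0 159.0
  twin centre at z 42 [470.4 330.9]
w3 top arc px 299.0 341.0 168.0
  twin centre at z 42 [470.2 330.8]
w4 top arc px 298.0 336.0 157.0
  twin centre at z 42 [470.2 330.8]
wrist5 top arc px 299.0 335.0 157.0
  twin centre at z 42 [470.5 331.7]
w6 top arc px 298.0 336.0 161.0
  twin centre at z 42 [470.6 331.9]
```

View pics/last.png

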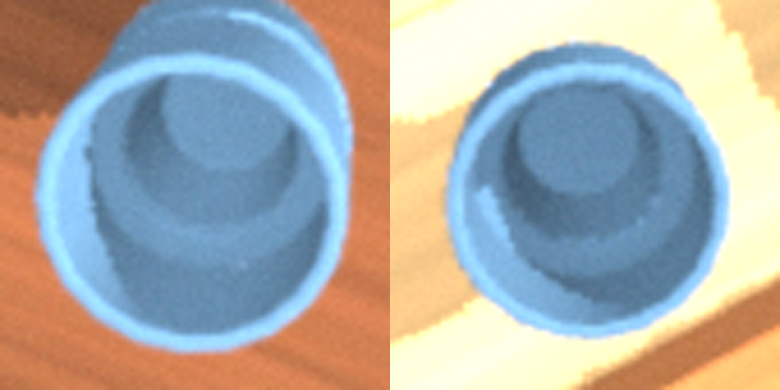

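The left crop shows the loose pot's floor disc (228,110) displaced sideways from its rim centre (195,203). The twin's rim lip shows bright at (260,25). So the pot really does lean, by roughly 0.07 rad, and one side of its shoulder is unseated. I'll press the rim level with both fingertips across the lean direction.

```bash
python3 -m inch '-3.4 -2.7 0 0 0 0 44;0 0 10 0 0 -0.175 44;0 0 20 0 0 -0.175 44;0 0 20 0 0 0 44;0 0 20 0 0 0 44;0 0 11 0 0 0 44;0 0 0 0 0 0 44;0 0 0 0 0 0 44'
python3 -m inch '0 0 2 0 0 0 44;0 0 2 0 0 0 44;0 0 0 0 0 0 44'
```

```text
clock: 16.6
tcp_pos: [470.5, 330.3, 159.3]
ee_rot: [-1.181, 2.91, 0.0]
force: [0.8, 0.3, 0.4]
finger_gap: 44.1
gripper_force: 0.0
clock: 16.98
tcp_pos: [470.0, 330.0, 154.5]
ee_rot: [1.182, -2.911, 0.0]
force: [-0.7, 0.1, -0.2]
finger_gap: 44.3
gripper_force: 0.0
```

```bash
for i in 1; do python3 -m inch '0 0 2 0 0 0 44;0 0 1 0 0 0 44;0 0 0 0 0 0 44'; done; python3 -m inch '0 0 1 0 0 0 44;0 0 1 0 0 0 44;0 0 0 0 0 0 44'
```

```text
clock: 17.35
tcp_pos: [470.3, 330.4, 152.1]
ee_rot: [-1.181, 2.91, 0.001]
force: [-0.8, 0.3, 3.0]
finger_gap: 44.2
gripper_force: 1.8
clock: 17.73
tcp_pos: [470.8, 331.1, 151.6]
ee_rot: [-1.181, 2.908, 0.002]
force: [-2.8, 0.4, 10.5]
finger_gap: 44.0
gripper_force: 5.3
```

```bash
python3 -m inch '0 0 1 0 0 0 44;0 0 1 0 0 0 44;0 0 0 0 0 0 44'; python3 -m inch '0 0 1 0 0 0 44;0 0 1 0 0 0 44;0 0 0 0 0 0 44'
```

```text
clock: 18.1
tcp_pos: [471.5, 331.9, 151.3]
ee_rot: [-1.18, 2.906, 0.004]
force: [-3.7, 1.6, 16.7]
finger_gap: 43.8
gripper_force: 8.7
clock: 18.48
tcp_pos: [472.2, 332.7, 151.0]
ee_rot: [-1.179, 2.903, 0.005]
force: [-6.3, 2.4, 23.5]
finger_gap: 44.2
gripper_force: 12.1
```

The rim is stiff at 132 mm (high side), so the taper is wedged on the twin's mouth because I set it slightly off-centre. I'll regrip, lift a little, recentre and lower again.

```bash
python3 -m inch '0 0 -20 0 0 0 87;0 0 -5 0 0 0 87;0 0 0 0 0 0 87;0 0 0 0 0 0 87;0 0 0 0 0 0 87'; python3 - <<'E'
from h import *
snap('wrist','w7.png'); rimfit('w7',129); topfit('w7'); print(r.observe()['tcp_pos'])
E
```

```text
clock: 19.1
tcp_pos: [469.6, 329.7, 169.5]
ee_rot: [1.181, -2.909, 0.0]
force: [-0.6, -1.1, -0.4]
finger_gap: 83.7
gripper_force: 0.0
w7 z 129 centre,r [464.2 320.   30.2] lower edge px 256.0
w7 top arc px 297.0 340.0 168.0
  twin centre at z 42 [470.4 332.1]
[469.65169502 329.77540059 169.72207449]
```

```bash
python3 -m inch '-1 0.5 15 0 0 0 87;0 0 20 0 0 0 87;0 0 15 0 0 0 87;0 0 0 0 0 0 70;0 0 0 0 0 0 64;0 0 0 0 0 0 60;0 0 0 0 0 0 50;0 0 0 0 0 0 50;0 0 0 0 0 0 50;0 0 0 0 0 0 50' 12
python3 -m inch '0 0 -4 0 0 0 50;0 0 -4 0 0 0 50;0 0 -4 0 0 0 50;0 0 -4 0 0 0 50;0 0 -4 0 0 0 50;0 0 0 0 0 0 50;0 0 0 0 0 0 50'
python3 - <<'E'
from h import *
snap('wrist','w8.png'); topfit('w8'); print(r.observe()['tcp_pos'])
T,_=snap('scene','s8.png'); look('scene',T,'pot_twin'); look('scene',T,'pot_loose')
E
```

```text
clock: 20.4
tcp_pos: [470.8, 331.4, 121.2]
ee_rot: [-1.181, 2.91, 0.0]
force: [-0.8, -0.2, 4.6]
finger_gap: 60.2
gripper_force: 11.9
clock: 21.28
tcp_pos: [470.3, 331.0, 140.5]
ee_rot: [1.182, -2.911, 0.0]
force: [-0.8, -0.2, -0.6]
finger_gap: 60.6
gripper_force: 11.9
w8 top arc px 297.0 340.0 171.0
  twin centre at z 42 [470.2 332.2]
[470.25322371 331.0287985  140.35658759]
scene place_of pot_twin [468.7 328.9  -0.9] 0.6
scene place_of pot_loose [469.9 330.5  63.5] 0.91
```

```bash
python3 -m inch '0 0 5 0 0 0 50;0 0 5 0 0 0 50;0 0 4 0 0 0 50;0 0 3 0 0 0 50;0 0 0 0 0 0 50'; python3 -m inch '0 0 1.5 0 0 0 50;0 0 1.5 0 0 0 50;0 0 0 0 0 0 50';python3 -m inch '0 0 1 0 0 0 50;0 0 1 0 0 0 50;0 0 0 0 0 0 50'
```

```text
clock: 22.1
tcp_pos: [470.2, 331.0, 123.1]
ee_rot: [1.181, -2.91, 0.0]
force: [-0.3, 0.5, -1.0]
finger_gap: 60.7
gripper_force: 11.9
clock: 22.48
tcp_pos: [470.8, 331.4, 121.2]
ee_rot: [-1.181, 2.91, 0.0]
force: [-0.2, 0.2, 4.3]
finger_gap: 60.5
gripper_force: 11.9
clock: 22.85
tcp_pos: [471.7, 332.0, 121.0]
ee_rot: [-1.18, 2.908, 0.001]
force: [-2.7, -0.6, 11.8]
finger_gap: 60.1
gripper_force: 12.0
```

```bash
python3 -m inch '0 0 -3 0 0 0 50;0 0 0 0 0 0 66;0 0 0 0 0 0 87;0 0 0 0 0 0 87;0 0 -20 0 0 0 87;0 0 -40 0 0 0 87;0 0 -40 0 0 0 87;0 0 -20 0 0 0 87;0 0 0 0 0 0 87;0 0 0 0 0 0 87'; python3 - <<'E'
from h import *
print(r.nose_length)
snap('wrist','w9.png'); rimfit('w9',128); topfit('w9')
# interior floor disc vs rim: brightness based
im=cv2.imread('pics/w9.png'); g=cv2.cvtColor(im,cv2.COLOR_BGR2HSV)[:,:,2]
T,_=snap('scene','s9.png'); look('scene',T,'pot_twin'); look('scene',T,'pot_loose')
h=cv2.cvtColor(cv2.imread('pics/s9.png'),cv2.COLOR_BGR2HSV)
for y in range(161,215,3):
    c=np.where(cv2.inRange(h,(95,60,30),(120,255,255))[y,435:485])[0]
    if len(c): print(y,c[0]+435,c[-1]+435,end=' | ')
E
```

```text
clock: 24.1
tcp_pos: [469.6, 330.7, 239.9]
ee_rot: [1.181, -2.909, 0.0]
force: [-0.1, -0.3, -0.9]
finger_gap: 86.9
gripper_force: 0.0
19.0
w9 z 128 centre,r [467.6 332.3  29.1] lower edge px 235.0
w9 top arc px 300.0 337.0 158.0
  twin centre at z 42 [470.4 332.6]
scene place_of pot_twin [470.5 328.8   3.5] 0.65
scene place_of pot_loose [468.2 326.9  45.9] 0.78
164 454 466 | 167 451 471 | 170 450 474 | 173 450 474 | 176 450 474 | 179 449 473 | 182 452 472 | 185 446 471 | 188 446 470 | 191 445 468 | 194 445 467 | 197 444 466 | 200 445 465 | 203 448 464 | 206 451 459 | 209 448 458 | 212 447 457 |
```

The rim is now at (467.6,332.3), coaxial with the twin's rim as first measured, and the scene silhouette is upright. So the pot is nested. Next I need the hook and block geometry from the pictures already taken (hook corners in top0, block corners in w2).

```bash
python3 - <<'E'
from h import *
Tt=np.load('pics/top0.png.npy'); Tw=np.load('pics/w2.png.npy')
print('top board/rails')
for n,p,z in(('fence outer L',(265,168),50),('fence outer R',(368,142),50),('board -x-y',(396,240),15),('stop outer end -x',(290,267),50)): print(n,np.round(px2w('top',Tt,p,z),1))
print('wrist w2')
for n,p,z in(('board -x-y',(151,121),15),('stop -x end in',(322,12),50),('corner outer',(448,190),50),('fence outer -y',(250,297),50)): print(n,np.round(px2w('wrist',Tw,p,z),1))
for n,p in(('b1',(318,137)),('b2',(205,190)),('b3',(174,130)),('b4',(288,66))): print(n,np.round(px2w('wrist',Tw,p,65),1))
# edges of the block in w2: enhance
T,im=snap('top','top2.png')
for t in('corner','bench_hook','block'): look('top',T,t)
E
```

```text
top board/rails
fence outer L [686.9 110.9  50. ]
fence outer R [ 731.8 -159.2   50. ]
board -x-y [ 476.4 -204.3   15. ]
stop outer end -x [431.9  67.5  50. ]
wrist w2
board -x-y [ 475.8 -199.8   15. ]
stop -x end in [449.9  48.3  50. ]
corner outer [687.6 116.8  50. ]
fence outer -y [ 734.3 -158.8   50. ]
b1 [578.2  -5.1  65. ]
b2 [ 585.4 -142.1   65. ]
b3 [ 509.6 -148.9   65. ]
b4 [498.   -7.2  65. ]
top place_of corner [671.7  90.9  12.2] 0.63
top place_of bench_hook [582.8 -43.4  -2. ] 0.78
top place_of block [539.8 -80.5  12.9] 0.75
```

```bash
python3 -m inch '0 0 0 0 0 0.15 87;0 0 0 0 0 0.15 87;0 0 0 0 0 0.15 87;0 0 0 0 0 0.15 87;0 0 0 0 0 0 87'
python3 -m inch '6 -30 0 0 0 0 87;8 -48 0 0 0 0 87;8 -48 0 0 0 0 87;8 -48 0 0 0 0 87;8 -48 0 0 0 0 87;8 -48 0 0 0 0 87;8 -48 0 0 0 0 87;8 -48 0 0 0 0 87;8 -48 0 0 0 0 87;0 0 0 0 0 0 87;0 0 0 0 0 0 87'
cat >> h.py <<'E'
def state():
    s=r.observe(); p=np.array(s['tcp_pos']); M=R.from_rotvec(s['ee_rot']).as_matrix()
    a=np.deg2rad(9.6); H=np.array([[np.cos(a),-np.sin(a)],[np.sin(a),np.cos(a)]]); h=H.T@(p[:2]-[581.5,-43.5])
    print('TCP in hook',np.round(h,1),'z',round(p[2],1),'tool y dir in hook deg',round(np.degrees(np.arctan2(M[1,1],M[0,1]))-9.6,1),'tool x',np.round(M[:2,0],3))
E
python3 - <<'E'
from h import *
state(); T,im=snap('wrist','w10.png')
for t in('block','corner','bench_hook'): look('wrist',T,t)
T,im=snap('scene','s10.png')
for t in('block','corner','bench_hook','pot_loose','pot_twin'): look('scene',T,t,n=1)
E
```

```text
clock: 25.12
tcp_pos: [470.4, 331.1, 241.5]
ee_rot: [0.271, -3.13, 0.0]
force: [0.3, -0.4, 0.4]
finger_gap: 86.6
gripper_force: 0.0
clock: 26.5
tcp_pos: [471.8, -88.5, 241.5]
ee_rot: [0.27, -3.13, -0.001]
force: [0.1, 1.0, 0.2]
finger_gap: 86.7
gripper_force: 0.0
TCP in hook [-115.6  -26.1] z 241.5 tool y dir in hook deg 90.3 tool x [-0.985 -0.171]
wrist place_of block [544.6 -75.8  17.5] 0.65
wrist place_of block [470.4 329.4  -1.2] 0.65
scene place_of block [542.5 -70.6  14.2] 0.79
scene place_of corner [677.5  89.4  17.4] 0.66
scene place_of bench_hook [582.6 -39.9   2.8] 0.93
scene place_of pot_loose [466.8 327.1  47.6] 0.87
scene place_of pot_twin [470.3 330.    2.6] 0.68
```

```bash
python3 -m inch '4 0 40 0 0 0 87;0 0 50 0 0 0 87;0 0 50 0 0 0 87;0 0 40 0 0 0 87;0 0 16 0 0 0 87;0 0 0 0 0 0 87'
python3 -m inch '-8 0 0 0 0 0 87;-10 0 0 0 0 0 87;-10 0 0 0 0 0 87;-10 0 0 0 0 0 87;-10 0 0 0 0 0 87;-10 0 0 0 0 0 87;-10 0 0 0 0 0 87;-10 0 0 0 0 0 87;-10 0 0 0 0 0 87;-10 0 0 0 0 0 87;-10 0 0 0 0 0 87;-5 0 0 0 0 0 87'
python3 -c "
from h import *
state()"
```

```text
clock: 27.75
tcp_pos: [467.6, -89.3, 45.1]
ee_rot: [0.269, -3.128, -0.001]
force: [-0.0, 0.0, 0.5]
finger_gap: 87.2
gripper_force: 0.0
clock: 29.25
tcp_pos: [580.0, -70.1, 45.5]
ee_rot: [-0.269, 3.13, -0.0]
force: [-2.2, -0.6, 1.0]
finger_gap: 86.9
gripper_force: 1.3
TCP in hook [ -5.9 -26. ] z 45.5 tool y dir in hook deg 90.2 tool x [-0.985 -0.171]
```

Pushing steadily at about 2 N, with 22 mm expected to go. I'll slow down near the fence.

```bash
python3 -m inch '-6 0 0 0 0 0 87;-5 0 0 0 0 0 87;-4 0 0 0 0 0 87;-2 0 0 0 0 0 87;0 0 0 0 0 0 87'; python3 -m inch '-2 0 0 0 0 0 87;-2 0 0 0 0 0 87;0 0 0 0 0 0 87';  python3 -m inch '-2 0 0 0 0 0 87;-1 0 0 0 0 0 87;0 0 0 0 0 0 87'
python3 -c "
from h import *
state()"
```

```text
clock: 29.88
tcp_pos: [596.4, -67.3, 45.6]
ee_rot: [-0.269, 3.129, -0.0]
force: [-0.3, 0.8, -0.3]
finger_gap: 87.2
gripper_force: 0.1
clock: 30.25
tcp_pos: [600.3, -66.6, 45.6]
ee_rot: [-0.268, 3.13, -0.0]
force: [-0.4, -0.6, 0.6]
finger_gap: 86.7
gripper_force: 0.3
clock: 30.62
tcp_pos: [603.1, -66.1, 45.5]
ee_rot: [-0.269, 3.13, -0.0]
force: [-1.1, -0.7, -0.2]
finger_gap: 87.5
gripper_force: 0.6
TCP in hook [ 17.6 -25.9] z 45.5 tool y dir in hook deg 90.2 tool x [-0.985 -0.17 ]
```

```bash
python3 -m inch '-2 0 0 0 0 0 87;-2 0 0 0 0 0 87;0 0 0 0 0 0 87';python3 -m inch '-1 0 0 0 0 0 87;-1 0 0 0 0 0 87;0 0 0 0 0 0 87';  python3 -c "
from h import *
state()"
```

```text
clock: 31.0
tcp_pos: [603.4, -65.9, 45.3]
ee_rot: [0.266, -3.122, -0.001]
force: [-17.9, -2.3, 11.9]
finger_gap: 86.7
gripper_force: 8.5
clock: 31.38
tcp_pos: [603.5, -65.7, 45.2]
ee_rot: [0.266, -3.118, -0.001]
force: [-25.8, -2.4, 18.7]
finger_gap: 87.0
gripper_force: 12.7
TCP in hook [ 17.9 -25.6] z 45.2 tool y dir in hook deg 90.1 tool x [-0.985 -0.169]
```

The block is against the fence: force rises to 26 N with no motion. I'll back off, rise, go round to the -y end and turn 90°.

```bash
python3 -m inch '8 0 0 0 0 0 87;8 0 0 0 0 0 87;0 0 -45 0 0 0 30;0 0 -45 0 0 0 30;-20 -33 0 0 0 0 30;-20 -33 0 0 0 0 30;-20 -34 0 0 0 0 30;0 0 0 0 0 0.175 30;0 0 0 0 0 0.175 30;0 0 0 0 0 0.175 30;0 0 0 0 0 0.175 30;0 0 0 0 0 0.175 30'
python3 -m inch '0 0 0 0 0 0.175 30;0 0 0 0 0 0.175 30;0 0 0 0 0 0.175 30;0 0 0 0 0 0.171 30;0 0 0 0 0 0 30;0 0 0 0 0 0 30'; python3 - <<'E'
from h import *
state(); T,im=snap('scene','s11.png')
look('scene',T,'block')
T,im=snap('wrist','w11.png'); look('wrist',T,'block');look('wrist',T,'corner')
E
```

```text
clock: 32.88
tcp_pos: [669.5, -156.0, 135.4]
ee_rot: [1.091, 2.945, 0.0]
force: [-0.5, 0.4, -0.1]
finger_gap: 30.2
gripper_force: 0.0
clock: 33.62
tcp_pos: [669.4, -156.1, 135.5]
ee_rot: [2.019, 2.406, 0.0]
force: [-0.6, -0.2, 0.5]
finger_gap: 30.1
gripper_force: 0.0
TCP in hook [  67.9 -125.7] z 135.5 tool y dir in hook deg 0.4 tool x [-0.174  0.985]
scene place_of block [652.5 -44.6  14.4] 0.72
wrist place_of block [656.3 -51.4  16.2] 0.66
```

```bash
python3 -m inch '0 0 30 0 0 0 30;0 0 30 0 0 0 30;0 0 22 0 0 0 30;0 0 8 0 0 0 30;0 0 0 0 0 0 30'
python3 -m inch '6 0 0 0 0 0 30;8 0 0 0 0 0 30;8 0 0 0 0 0 30;8 0 0 0 0 0 30;8 0 0 0 0 0 30;8 0 0 0 0 0 30;8 0 0 0 0 0 30;8 0 0 0 0 0 30;8 0 0 0 0 0 30;8 0 0 0 0 0 30;0 0 0 0 0 0 30'
python3 -c "
from h import *
state()"
```

```text
clock: 34.5
tcp_pos: [669.3, -156.1, 45.3]
ee_rot: [-2.023, -2.403, 0.0]
force: [-0.0, 0.7, 0.8]
finger_gap: 30.2
gripper_force: 0.0
clock: 35.88
tcp_pos: [655.5, -78.0, 45.1]
ee_rot: [-2.022, -2.403, -0.0]
force: [-0.3, -0.2, -0.5]
finger_gap: 30.4
gripper_force: 0.0
TCP in hook [ 67.2 -46.4] z 45.1 tool y dir in hook deg 0.2 tool x [-0.171  0.985]
```

```bash
python3 -m inch '3 0 0 0 0 0 30;3 0 0 0 0 0 30;2 0 0 0 0 0 30;0 0 0 0 0 0 30'; python3 -m inch '2 0 0 0 0 0 30;2 0 0 0 0 0 30;0 0 0 0 0 0 30'; python3 -m inch '2 0 0 0 0 0 30;2 0 0 0 0 0 30;0 0 0 0 0 0 30'
python3 -c "
from h import *
state()"
```

```text
clock: 36.38
tcp_pos: [654.5, -71.0, 45.4]
ee_rot: [-2.023, -2.403, -0.0]
force: [0.5, -0.1, -1.0]
finger_gap: 30.0
gripper_force: 0.0
clock: 36.75
tcp_pos: [654.1, -68.6, 45.7]
ee_rot: [2.023, 2.402, -0.002]
force: [-0.1, -4.5, -1.3]
finger_gap: 30.1
gripper_force: 2.5
clock: 37.12
tcp_pos: [653.9, -68.4, 46.4]
ee_rot: [2.021, 2.398, -0.007]
force: [-0.9, -16.6, -1.1]
finger_gap: 29.9
gripper_force: 8.2
TCP in hook [ 67.2 -36.6] z 46.4 tool y dir in hook deg 0.1 tool x [-0.169  0.986]
```

Against the stop now (17 N, no motion). I'll give it a little more, then go back to the -x face for a final square-up push.

```bash
python3 -m inch '1 0 0 0 0 0 30;0 0 0 0 0 0 30;-8 0 0 0 0 0 30;-8 0 0 0 0 0 30;0 0 -45 0 0 0 60;0 0 -45 0 0 0 60;0 0 0 0 0 -0.175 60;0 0 0 0 0 -0.175 60;0 0 0 0 0 -0.175 60;0 0 0 0 0 -0.175 60;0 0 0 0 0 -0.175 60;0 0 0 0 0 -0.175 60'
python3 -m inch '0 0 0 0 0 -0.175 60;0 0 0 0 0 -0.175 60;0 0 0 0 0 -0.171 60;22 30 0 0 0 0 60;22 30 0 0 0 0 60;22 30 0 0 0 0 60;0 0 0 0 0 0 60;0 0 0 0 0 0 60'; python3 - <<'E'
from h import *
state()
for c in('scene','wrist'):
    T,im=snap(c,c+'12.png'); look(c,T,'block',n=1); look(c,T,'corner',n=1)
E
```

```text
clock: 38.62
tcp_pos: [655.9, -77.7, 135.4]
ee_rot: [-0.537, -3.095, -0.001]
force: [-1.3, -0.1, 0.6]
finger_gap: 60.0
gripper_force: 0.0
clock: 39.62
tcp_pos: [576.2, -0.9, 136.0]
ee_rot: [-0.27, 3.129, -0.0]
force: [-0.4, -0.4, -0.7]
finger_gap: 59.8
gripper_force: 0.0
TCP in hook [ 1.9 42.9] z 136.0 tool y dir in hook deg 90.2 tool x [-0.985 -0.171]
scene place_of block [641.3  15.8  16.5] 0.86
scene place_of corner [674.3  87.1  16.5] 0.62
wrist place_of block [646.4  13.9  15.3] 0.69
```

```bash
python3 -m inch '0 0 30 0 0 0 60;0 0 30 0 0 0 60;0 0 22 0 0 0 60;0 0 8 0 0 0 60;-6 0 0 0 0 0 60;-4 0 0 0 0 0 60;-3 0 0 0 0 0 60;0 0 0 0 0 0 60'; python3 -m inch '-2 0 0 0 0 0 60;-1 0 0 0 0 0 60;0 0 0 0 0 0 60';python3 -m inch '-1 0 0 0 0 0 60;-1 0 0 0 0 0 60;0 0 0 0 0 0 60'
python3 -c "
from h import *
state()"
```

```text
clock: 40.92
tcp_pos: [589.0, 1.4, 46.3]
ee_rot: [-0.269, 3.129, -0.0]
force: [-0.1, 0.6, -0.2]
finger_gap: 59.8
gripper_force: 0.0
clock: 41.3
tcp_pos: [591.1, 1.9, 45.5]
ee_rot: [0.269, -3.13, -0.0]
force: [-0.1, 0.4, 0.9]
finger_gap: 60.0
gripper_force: 0.3
clock: 41.68
tcp_pos: [592.2, 2.1, 45.4]
ee_rot: [0.268, -3.128, -0.0]
force: [-6.8, -1.3, 4.1]
finger_gap: 60.2
gripper_force: 3.0
TCP in hook [18.1 43.1] z 45.4 tool y dir in hook deg 90.2 tool x [-0.985 -0.17 ]
```

```bash
python3 -m inch '-1 0 0 0 0 0 60;-1 0 0 0 0 0 60;0 0 0 0 0 0 60;5 0 0 0 0 0 60;10 0 0 0 0 0 60;10 0 0 0 0 0 60;0 0 -40 0 0 0 60;0 0 -60 0 0 0 60;30 0 -50 0 0 0 60;40 0 0 0 0 0 60;0 0 0 0 0 0 60;0 0 0 0 0 0 60'; python3 - <<'E'
from h import *
state()
for c in('scene','top','wrist'):
    T,im=snap(c,c+'13.png')
    for t in('block','corner','bench_hook','pot_loose','pot_twin','jar','gouge','whetstone'): look(c,T,t,n=1)
h=cv2.cvtColor(cv2.imread('pics/scene13.png'),cv2.COLOR_BGR2HSV)
for y in range(161,215,3):
    c=np.where(cv2.inRange(h,(95,60,30),(120,255,255))[y,435:485])[0]
    if len(c): print(y,c[0]+435,c[-1]+435,end=' | ')
E
```

```text
clock: 43.18
tcp_pos: [501.8, -13.6, 195.5]
ee_rot: [-0.268, 3.129, -0.0]
force: [0.3, 0.4, 0.1]
finger_gap: 60.2
gripper_force: 0.0
TCP in hook [-73.6  42.8] z 195.5 tool y dir in hook deg 90.2 tool x [-0.985 -0.17 ]
scene place_of block [644.1  17.2  13.6] 0.64
scene place_of corner [676.   89.   17.7] 0.89
scene place_of bench_hook [584.8 -41.    3.3] 0.85
scene place_of pot_loose [468.5 331.5  46.9] 0.78
scene place_of pot_twin [468.4 330.2   4.2] 0.73
scene place_of jar [ 473.8 -365.3    3.7] 0.95
scene place_of gouge [ 679.9 -371.4   -1.6] 0.8
scene place_of whetstone [ 7.024e+02  3.761e+02 -3.000e-01] 0.65
top place_of corner [673.6  90.5  14.1] 0.91
top place_of pot_loose [470.4 335.5  47.7] 0.84
top place_of pot_twin [467.5 327.7   1. ] 0.5
top place_of jar [ 477.2 -362.3    1.1] 0.68
top place_of gouge [ 677.3 -370.2    1.2] 0.56
top place_of whetstone [698.2 373.2  -1.8] 0.9
wrist place_of block [643.9  16.6  14.6] 0.7
wrist place_of corner [646.3  12.7  19.7] 0.58
wrist place_of pot_loose [467.1 332.1  43.9] 0.97
wrist place_of pot_twin [466.4 332.2   1.9] 0.8
wrist place_of jar [ 474.3 -368.1    0.8] 0.58
wrist place_of gouge [ 5.83e+02 -4.35e+01  2.00e-01] 0.21
164 454 466 | 167 451 471 | 170 450 474 | 173 450 474 | 176 450 474 | 179 449 473 | 182 448 472 | 185 446 471 | 188 446 470 | 191 445 468 | 194 444 467 | 197 444 466 | 200 445 465 | 203 449 464 | 206 448 459 | 209 448 458 | 212 447 457 |
```

```bash
python3 -c "
from rig import r
print(r.job_done())"
```

```text
the job is handed in; nothing more can be done
None
```

I handed the job in at about 43 s: by my last measurements the pot is nested upright in its twin and the block is flush against the back fence and side stop, with the jar, gouge and whetstone unmoved. The first nesting leaned, so I lifted the pot and re-seated it, and the rig returned no verdict.

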